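Shim the rocking tool chest

TASK

The small wooden tool chest rocks because one foot is too short: the one below the lid corner at the far left as seen from the robot. With the fingertips, push the loose wooden wedge, thin end first, along the bench under that foot until the chest stops rocking, then press down firmly on the lid corner above the foot (about the weight of a full one-litre bottle) to prove that it stands solid and level, and take the hand away. Do not pick up the wedge or the chest, do not shove the chest along or jack it up out of level, and leave the other things on the bench alone.

Things in the scene. Friction and masses are not known exactly. Their poses are not given: they have to be found in the camera images.
- chest: dark wooden tool chest 180 (x) by 260 (y) by 115 mm high, drawers at +x, four square feet 28 mm wide, 20 high, centred at x +-70, y +-110; origin: centre of underside, bench height. About 2.2 kg, a steel block 55 mm wide, 40 high on its lid at x 45, y -70. The +x +y foot is 4.5 to 7.5 mm too short: 3 to 6 N down on the lid above it rocks the chest by that gap; released, it tips back level
- chest_corner (a point): point on the top of the chest's lid (115 mm above its feet) vertically above the centre of the short foot, 20 mm in from both edges of the lid: the place to press; axes as the chest's
- short_foot (a point): point at bench height (the level of the three good feet) directly below the centre of the short foot, 20 mm inside the lid's edges; the underside of the short foot hangs 4.5 to 7.5 mm above it, how much is not known; axes as the chest's: +y points out of the chest's end towards the wedge
- wedge: pale softwood wedge lying flat, 120 mm long (x), 36 wide (y), 2 mm thick at the thin end (+x) rising evenly to 15 mm at the butt (-x); origin: middle of its underside; 40 g. It starts outside the chest's +y end, thin end roughly towards the short foot. It slides at under 1 N; snug under the foot the push rises steeply to 3 to 8 N, and much harder or further jacks up or shoves the chest
- wedge_tip (a point): middle of the lower edge of the wedge's thin end (60 mm from its origin); axes as the wedge's
- wedge_butt (a point): middle of the lower edge of the wedge's thick end, the 36 by 15 mm upright face to push on; axes as the wedge's
- pitch_bowl: bystander: dark iron pitch bowl with a brass disc on it, 128 mm across, 75 mm high; origin at the centre of its underside
- punch_tin: bystander: copper tin full of steel punches, 64 mm across, 145 mm high; origin at the centre of its underside
- torch: bystander: red gas can with yellow shoulder and black torch head, 66 mm across, 247 mm high, nozzle reaching 95 mm to its +x; origin at the centre of its underside
- hammer: bystander: hammer 240 mm long lying on the bench along its x axis, head at +x
There are look-alikes about, which are no part of the job. What is shaped like the wedge but pink is not meant.

How it is judged:
By the outcome, as a careful person would: the job done as asked, in the order asked, and still so for the second after the job is handed in, with the robot touching nothing.
It also fails if it takes over 67 s, if anything falls off the work surface, if the arm or the gripper's body presses on something with over 40 N, if the wrist force passes 120 N, or if a joint passes its speed limit or range.

ROBOT

A 7-joint arm with a two-finger parallel gripper is mounted at the origin on the work surface. World frame = base frame: x ahead of the robot, y to its left, z up, the work surface at z = 0. Lengths are in m, angles in degrees, forces in N, time in s.
With the tool pointing down it reaches from about 0.425 to 0.825 m from the base axis. Payload 3.6 kg.
Tool frame: the origin (TCP) lies between the finger pads; the fingertips stand 14 mm ahead of it and the grasp point (between the pads) lies 5 mm behind it; z points along the fingers, y is the line along which they close (so a half turn about z gives the same grasp; the last joint's range is limited). The gripper opens to 85 mm and grips with 20 to 120 N. Pads are 22 mm wide; open, the fingers measure 114 mm over their backs; the gripper's body (76 mm by 85 mm) begins 54 mm behind the grasp point. The pads swing forward as they close: fully open they stand 13 mm farther back than shut.
Start: joints at [-65.231, 35.231, -0.722, 81.555, 0.464, 63.22, -2.315], TCP at [0.288, 0.583, 0.245] pointing down, gripper open.
Joint ranges: [-178.69, 178.69], [-17.37, 117.87], [-77.05, 75.6], [15.02, 138.74], [-78.02, 258.01], [0.78, 113.62], [-162.83, 162.83]. Speed limits (degrees/s): [159.86, 159.86, 180, 180, 180, 180, 180].

INTERFACE

Orientations are given as [roll, pitch, yaw] about the fixed x, y, z axes, in that order (R = Rz(yaw) Ry(pitch) Rx(roll)).
In Python, from cell import arm, eyes gives the robot as it stands.
- The arm moves only by the tool step_arm, never from a script. Its arguments are lists of equal length, an entry for each row: "travel": the shift along the tool's x, y, z normalised to -1 to 1, where 1 is 0.4 m, a list of three; "dr": the turn, a rotation vector about the tool's x, y, z normalised to -1 to 1, where 1 is pi/2 rad, a list of three. A call has 1 to 8 rows; each row shifts and turns the commanded pose from where the row before left it, along the tool's axes as they then stand; what a row does not reach is not made up. A row lasts 1/8 s, in which the tool goes at most 62.5 mm and 10.7 degrees, less where a joint would pass 70% of its speed; a pose out of reach is approached as far as the arm can. A call with a number of a shift or a turn outside -1 to 1 is refused whole. A call with a gripper value outside its range is refused whole. "hand" is the gripper's target within -1 to 1 (fully open at 1, half-way at 0, shut at -1), set as the call begins (left out, the last holds). The fingers move at their own pace and stop on an object; "newtons" is the grip in N (left out, the last holds). Time passes only in rows, so rows that do not move let the fingers close. It gives the time, the measured TCP pose, the force, the opening and the grip force at its end, in the units of the state.
- arm.get_obs(): the state, without advancing time (a new reading comes with each control period).
- eyes.capture(name): name is "side" or "top" or "wrist"; returns (picture, depth): 400x640x3 uint8, blue, green, red; 400x640 float32, m along the optical axis (not along the pixel's ray), 0 where there is no reading.
- eyes.camera_params(name): a dict with "mtx" (3x3 intrinsics, pixels), "xyz" and "attitude" of the camera in the world. Camera axes: x right, y down, z forward; pixel columns grow to the right and rows downward; lengths in m; the calibration is good to about 2 mm. A picture is of the moment at which its call begins: read the wrist's pose just before it. camera_params takes no time and is no camera call; for the wrist camera it gives the pose at the moment of the call.
- arm.hand_in(): hands the job in; it is judged then, once.
The state is a dict: "time_s": time; "qpos": joint angles; "joint_velocities": joint speeds; "effort": joint torques, N m; "tool_pos": TCP position; "ee_rot": TCP orientation; "ft_force": force on the tool from outside, world axes, zero at the start; "moment": the same for the moment, N m; "width": opening from 0.0 (shut) to 1.0 (fully open); "grip_force": force on a finger pad.
Only numpy, scipy, OpenCV 4.12 (cv2) and the standard library are available. Lean on these libraries where they do the work, as an engineer would, in place of code of your own. Each camera call takes 0.05 s, during which the arm holds its last target. There are 200 camera calls.

## Working session

There is one attempt and no reset: what is moved stays moved. The work goes in short steps, Python scripts to look and compute and a tool call to move; the robot and the scene stay as the last step left them, time stands still between calls to the robot, and variables do not carry over. Pictures are saved under pics/ and viewed, at most 10 in all, crops included, and the job is handed in when it is done.

Besides the shell and the picture viewer there is one more tool, called as name(argument=value, ...) on one line, values as JSON. step_arm: Moves the arm, as the interface text tells. Its arguments: {"type":"object","properties":{"travel":{"type":"array","items":{"type":"array","items":{"type":"number"}}},"dr":{"type":"array","items":{"type":"array","items":{"type":"number"}}},"hand":{"type":"number"},"newtons":{"type":"number"}},"required":["travel","dr"]}

```bash
mkdir -p pics; ls
cat > h.py <<'E'
import numpy as np, cv2
from cell import arm, eyes
from scipy.spatial.transform import Rotation as R
def cam(n):
    p=eyes.camera_params(n); a=np.array(p["attitude"],float)
    Rm=a if a.shape==(3,3) else R.from_euler('xyz',a,degrees=True).as_matrix()
    return np.array(p["mtx"],float),np.array(p["xyz"],float),Rm
def plane(c,uv,z):
    K,t,Rm=c; uv=np.atleast_2d(uv).astype(float)
    d=np.c_[uv,np.ones(len(uv))]@np.linalg.inv(K).T@Rm.T
    return t+d*((z-t[2])/d[:,2:])
def dep(c,uv,d):
    K,t,Rm=c; uv=np.atleast_2d(uv).astype(int)
    r=np.c_[uv,np.ones(len(uv))]@np.linalg.inv(K).T@Rm.T
    return t+r*d[uv[:,1],uv[:,0]][:,None]
E
python3 - <<'E'
from h import *
for n in("side","top","wrist"):
    c=cam(n); p,d=eyes.capture(n); cv2.imwrite(f"pics/{n}0.png",p); np.save(f"{n}0.npy",d); print(n,eyes.camera_params(n))
print(arm.get_obs())
E
```

```text
pics
side {'mtx': array([[419.61676288,   0.        , 319.91433422],
       [  0.        , 419.61676288, 203.02890822],
       [  0.        ,   0.        ,   1.        ]]), 'xyz': array([ 1.03670548, -1.09286523,  0.96161372]), 'attitude': array([-127.63559161,   -0.7565616 ,   25.05459797])}
top {'mtx': array([[456.61454741,   0.        , 319.64263076],
       [  0.        , 456.61454741, 202.89675773],
       [  0.        ,   0.        ,   1.        ]]), 'xyz': array([ 0.48295097, -0.06998587,  1.60027212]), 'attitude': array([-176.02837692,   -0.42504707,  -89.21774308])}
wrist {'mtx': array([[341.19688371,   0.        , 319.72481947],
       [  0.        , 341.19688371, 193.10230862],
       [  0.        ,   0.        ,   1.        ]]), 'xyz': array([0.22200813, 0.61452749, 0.37342297]), 'attitude': array([1.63347076e+02, 1.35655646e-01, 6.36783186e+01])}
{'time_s': 0.15, 'qpos': array([-65.23344091,  35.27689613,  -0.72168215,  81.61907547,
         0.46273659,  63.217973  ,  -2.31527083]), 'joint_velocities': array([ 0.01771338, -0.12382676,  0.00086707, -0.35763969,  0.05936239,
       -0.00102574,  0.08201936]), 'effort': array([ 6.46635890e-04, -4.69658947e+01,  2.59654988e-01, -1.71248800e+01,
        1.00286171e-02,  7.11167420e-03,  7.75772662e-06]), 'tool_pos': array([0.28759333, 0.58231171, 0.24440672]), 'ee_rot': array([-1.79888892e+02,  3.95964001e-04,  1.53716657e+02]), 'ft_force': array([-0.07453956, -0.50433447, -0.71793522]), 'moment': array([-0.04715392,  0.04431127,  0.00942988]), 'grip_force': 0.0, 'width': 0.9994124017460977}
```

View pics/top0.png

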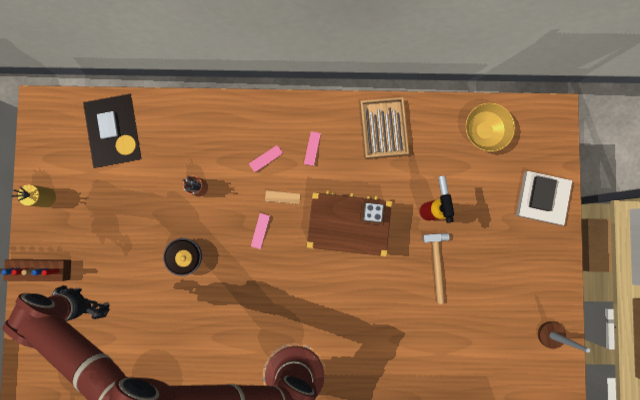

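View pics/side0.png

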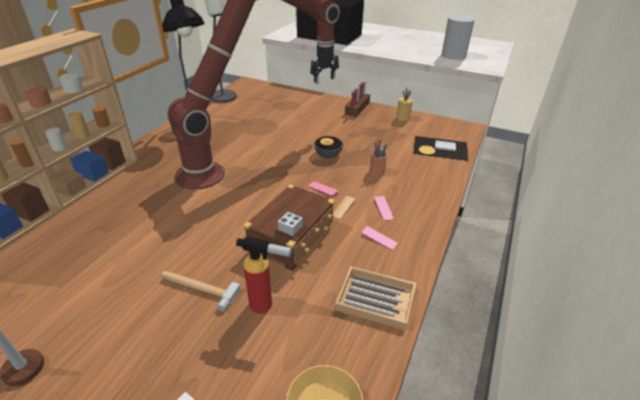

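Top view: the pale wedge is at (282,197). The look-alikes are the pink ones at (265,158), (313,148) and (260,231), which are ruled out by colour. The chest lid corners are at about (315,195), (393,204), (387,254) and (308,246); the far-left one, (315,195), is above the short foot. I'll measure these and check a crop.

Run:
```python
from h import *
c=cam("top"); p=cv2.imread("pics/top0.png"); d=np.load("top0.npy")
print("wedge pix bgr",p[197,275],p[197,290],"wood",p[180,290])
w=np.zeros(p.shape[:2],np.uint8); w[185:210,258:304]=255
b,g,r=[p[...,i].astype(int) for i in range(3)]
m=((g>p[197,282,1]-35)&(b>p[197,282,0]-40)&(r-g<65)&(w>0)).astype(np.uint8)
cs=max(cv2.findContours(m,0,1)[0],key=cv2.contourArea); bx=cv2.boxPoints(cv2.minAreaRect(cs)); print(bx)
print(plane(c,bx,.008), plane(c,cv2.minAreaRect(cs)[0],.008))
# chest lid by depth height
v,u=np.mgrid[170:280,290:410]; P=dep(c,np.c_[u.ravel(),v.ravel()],d); H=P[:,2].reshape(u.shape)
mm=((H>.1)&(H<.13)).astype(np.uint8); mm=cv2.morphologyEx(mm,cv2.MORPH_CLOSE,np.ones((15,15)))
cs=max(cv2.findContours(mm,0,1)[0],key=cv2.contourArea); q=cv2.minAreaRect(cs); lb=cv2.boxPoints(q)+[290,170]
z=np.median(H[(H>.1)&(H<.13)]); print("lid z",z,lb); L=plane(c,lb,z); print(L, np.linalg.norm(L-np.roll(L,1,0),axis=1))
o=p.copy()
cv2.polylines(o,[np.int32(bx)],1,(255,0,0),1);cv2.polylines(o,[np.int32(lb)],1,(0,255,0),1)
cv2.imwrite("pics/crop1.png",cv2.resize(o[120:270,230:410],None,fx=4,fy=4,interpolation=2))
```

```text
wedge pix bgr [117 172 219] [118 174 219] wood [ 67 115 177]
[[264.42758 200.86899]
 [265.32413 190.11035]
 [299.5862  192.96552]
 [298.68967 203.72415]]
[[ 0.59802262  0.11269167  0.008     ]
 [ 0.63580935  0.11038867  0.008     ]
 [ 0.62749794 -0.00962471  0.008     ]
 [ 0.58972025 -0.00712344  0.008     ]] [[0.6127472  0.05158775 0.008     ]]
lid z 0.11648887342513559 [[306.09308624 246.90061951]
 [312.16762543 191.47043037]
 [392.00333405 200.21954346]
 [385.92879486 255.6497345 ]]
[[ 0.44280565 -0.03770342  0.11648887]
 [ 0.62313385 -0.05468871  0.11648887]
 [ 0.59821205 -0.31553447  0.11648887]
 [ 0.41810029 -0.29634075  0.11648887]] [0.25981459 0.18112636 0.2620336  0.18113157]
```

View pics/crop1.png

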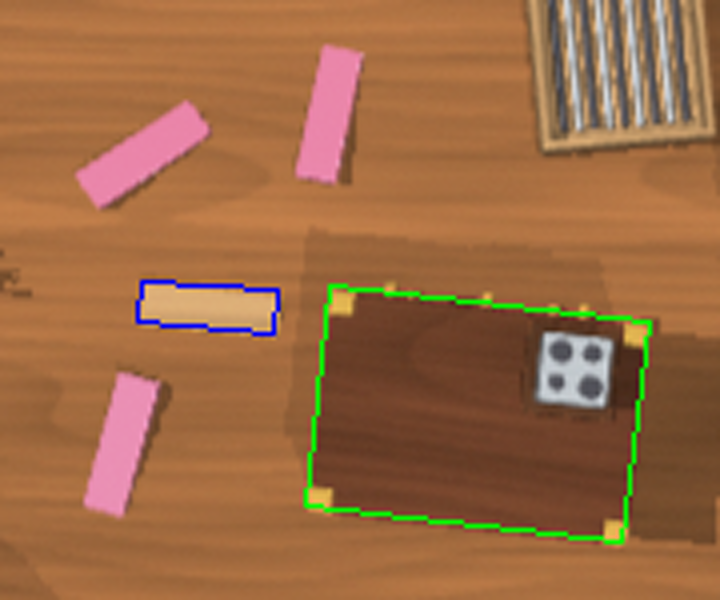

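The crop shows the pale wedge outlined at crop (208,307), with the thin end apparently towards the chest, and the chest lid outlined with its brass corner at (342,302). Sizes check: the wedge measures 120x38 and the lid 260x181 at z 0.116. Next I'll move above the wedge butt with the hand shut.

step_arm(travel=[[-0.12,-0.06,0],[-0.12,-0.06,0],[-0.12,-0.06,0],[-0.12,-0.06,0],[-0.12,-0.06,0],[-0.12,-0.06,0],[-0.12,-0.06,0],[-0.12,-0.06,0]], dr=[[0,0,0],[0,0,0],[0,0,0],[0,0,0],[0,0,0],[0,0,0],[0,0,0],[0,0,0]], hand=-1)

```text
time_s: 1.15
tool_pos: [0.5478, 0.2391, 0.2451]
ee_rot: [-180.0, -0.0, 153.7]
ft_force: [0.6, 0.6, 0.3]
width: 0.003
grip_force: 0.0
```

step_arm(travel=[[-0.12,-0.06,0],[-0.12,-0.06,0],[0,0,0],[0,0,0],[0,0,0],[0,0,0],[0,0,0],[0,0,0]], dr=[[0,0,0],[0,0,0],[0,0,0.11],[0,0,0.11],[0,0,0.11],[0,0,0.11],[0,0,0.11],[0,0,0.11]])

```text
time_s: 2.15
tool_pos: [0.6116, 0.1551, 0.2448]
ee_rot: [-179.9, 0.0, 94.0]
ft_force: [-0.1, 0.6, 0.3]
width: -0.0
grip_force: 0.0
```

step_arm(travel=[[0,0,0.1],[0,0,0],[0,0,0]], dr=[[0,0,0.088],[0,0,0],[0,0,0]])

```text
time_s: 2.52
tool_pos: [0.6124, 0.1551, 0.206]
ee_rot: [180.0, -0.0, 86.5]
ft_force: [-0.1, 0.1, -0.1]
width: -0.002
grip_force: 0.0
```

Run:
```python
from h import *
o=arm.get_obs(); c=cam("wrist"); p,d=eyes.capture("wrist"); cv2.imwrite("pics/w1.png",p); np.save("w1.npy",d)
np.savez("w1c.npz",K=c[0],t=c[1],R=c[2]); print(o["tool_pos"],o["ee_rot"],o["ft_force"],c[1])
```

```text
[0.61239898 0.15508879 0.20603302] [ 1.79953524e+02 -7.52620313e-03  8.65091157e+01] [-0.08837833  0.05165001 -0.0917137 ] [0.61658531 0.22771583 0.33508514]
```

View pics/w1.png

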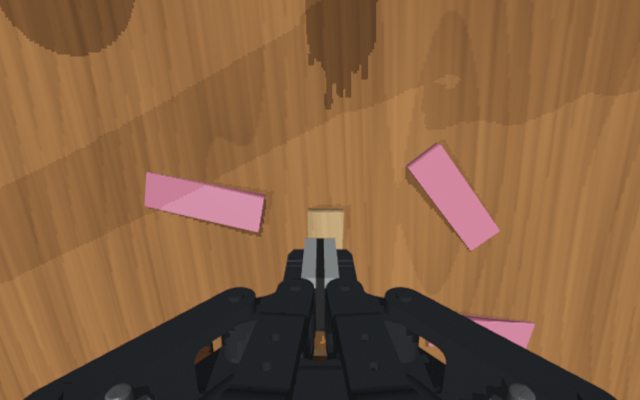

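The wrist view shows the wedge butt at (307–344, 210), just ahead of the shut fingertips at (320,240), with pink ones left and right. I'll measure the butt corners.

Run:
```python
from h import *
z=np.load("w1c.npz"); c=(z["K"],z["t"],z["R"]); p=cv2.imread("pics/w1.png"); d=np.load("w1.npy")
print(p[200:222,325].tolist()); print(p[222,300:350:1,0].tolist())
for uv in [(308,211),(343,211)]: print(plane(c,uv,.015), dep(c,(uv[0]+3 if uv[0]<320 else uv[0]-3,215),d))
print(dep(c,[(325,214),(325,225),(325,235),(325,195)],d)[:,1:])
for u in(309,342): print(plane(c,(u,225),.0135))
```

```text
[[69, 116, 161], [70, 116, 161], [70, 116, 161], [70, 116, 161], [67, 112, 156], [62, 104, 147], [62, 103, 146], [64, 101, 139], [63, 94, 120], [64, 92, 113], [79, 113, 137], [95, 134, 161], [113, 157, 184], [123, 169, 198], [123, 169, 197], [123, 169, 197], [124, 169, 198], [123, 169, 198], [124, 169, 198], [123, 169, 198], [124, 170, 199], [124, 170, 199]]
[73, 73, 73, 73, 72, 70, 68, 83, 102, 107, 106, 105, 108, 111, 113, 112, 113, 117, 116, 117, 117, 120, 123, 124, 124, 124, 122, 118, 119, 119, 121, 121, 122, 122, 121, 121, 120, 120, 122, 123, 123, 118, 115, 91, 70, 65, 64, 62, 61, 61]
[[0.59794214 0.11410848 0.015     ]] [[0.60063717 0.10975081 0.0151424 ]]
[[0.63270174 0.11196645 0.015     ]] [[0.6295167  0.10807781 0.01542947]]
[[0.1103585  0.01624928]
 [0.09742118 0.01324811]
 [0.08669899 0.01379673]
 [0.12545944 0.00118941]]
[[0.59779325 0.0985195  0.0135    ]]
[[0.63113682 0.09646454 0.0135    ]]
```

step_arm(travel=[[0,0,0],[-0.023,0.024,0],[0,0,0.1],[0,0,0.1],[0,0,0.1],[0,0,0.1],[0,0,0.03],[0,0,0]], dr=[[0,0,0.021],[0,0,0],[0,0,0],[0,0,0],[0,0,0],[0,0,0],[0,0,0],[0,0,0]])

```text
time_s: 3.58
tool_pos: [0.6211, 0.1443, 0.0333]
ee_rot: [180.0, 0.0, 84.5]
ft_force: [-0.4, -0.0, 1.2]
width: 0.001
grip_force: 0.0
```

step_arm(travel=[[0,0,0.02],[0,0,0.011],[0,0,0],[0,0,0]], dr=[[0,0,0],[0,0,0],[0,0,0],[0,0,0]])

```text
time_s: 4.08
tool_pos: [0.6208, 0.145, 0.0213]
ee_rot: [180.0, -0.0, 84.5]
ft_force: [0.5, 0.5, 0.3]
width: -0.001
grip_force: 0.0
```

step_arm(travel=[[-0.015,0,0],[-0.015,0,0],[-0.01,0,0],[-0.01,0,0],[-0.01,0,0],[-0.01,0,0],[-0.01,0,0],[0,0,0]], dr=[[0,0,0],[0,0,0],[0,0,0],[0,0,0],[0,0,0],[0,0,0],[0,0,0],[0,0,0]])

```text
time_s: 5.08
tool_pos: [0.6175, 0.1123, 0.0209]
ee_rot: [-180.0, 0.0, 84.5]
ft_force: [-0.1, -0.9, -0.8]
width: 0.002
grip_force: 0.0
```

Run:
```python
from h import *
o=arm.get_obs(); print(o["tool_pos"],o["ft_force"])
p,d=eyes.capture("wrist"); cv2.imwrite("pics/w2a.png",p); q,d=eyes.capture("top"); cv2.imwrite("pics/t2a.png",q)
a=cv2.resize(p[150:400,200:440],(480,500)); b=cv2.resize(q[160:260,250:310],(300,500)); cv2.imwrite("pics/v2.png",np.hstack([a,b]))
```

```text
[0.61748953 0.11234761 0.02088682] [-0.05479876 -0.92779972 -0.77990035]
```

View pics/v2.png

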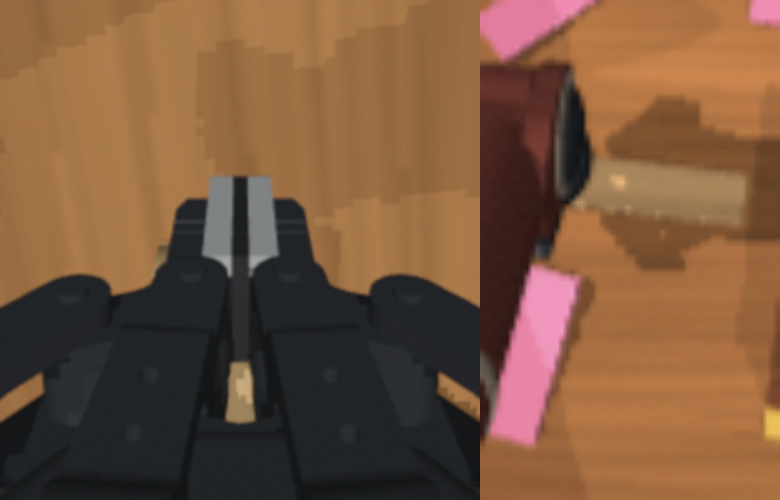

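The left half shows the fingers square on the butt, with a sliver of wedge visible at (162,252). The right half shows the wedge with its tip at crop (745,200), now parallel to the chest. I'll check the tip's lateral offset from the foot line.

```bash
cat > tip.py <<'E'
from h import *
def wedge(q):
    c=cam("top"); hsv=cv2.cvtColor(q,cv2.COLOR_BGR2HSV)
    s=hsv[...,1].astype(int); m=np.zeros(s.shape,np.uint8); m[183:212,270:330]=((s<125)&(hsv[...,0]>9)&(hsv[...,0]<25)&(hsv[...,2]>110))[183:212,270:330]
    cs=max(cv2.findContours(m,0,1)[0],key=cv2.contourArea); r=cv2.minAreaRect(cs); b=cv2.boxPoints(r)
    print(len(cs),b.tolist()); print(plane(c,b,.006).round(4).tolist())
    for u in range(282,312,4):
        v=np.where(m[:,u])[0]
        if len(v): print(u,v.min(),v.max(),plane(c,(u,(v.min()+v.max())/2),.006).round(4)[0,:2])
if __name__=="__main__":
    q=cv2.imread("pics/t2a.png"); print(q[200,290],q[188,290]); wedge(q)
E
python3 tip.py
```

```text
[ 85 123 156] [ 47  79 120]
77 [[269.7049255371094, 200.7541046142578], [270.7604064941406, 190.9029083251953], [302.7149963378906, 194.3266143798828], [301.6595153808594, 204.1778106689453]]
[[0.5988, 0.0945, 0.006], [0.6335, 0.0915, 0.006], [0.623, -0.0206, 0.006], [0.5884, -0.0175, 0.006]]
282 193 202 [0.6109 0.0517]
286 193 202 [0.6111 0.0377]
290 193 202 [0.6113 0.0237]
294 194 203 [0.608  0.0097]
298 195 203 [ 0.6064 -0.0044]
302 195 201 [ 0.6101 -0.0183]
```

The axis is at -95.3° and points at x = 0.6006 at the foot, against 0.6007 wanted, so I'll push on.

step_arm(travel=[[-0.012,0,0],[-0.012,0,0],[-0.012,0,0],[-0.012,0,0],[-0.012,0,0],[-0.012,0,0],[-0.01,0,0],[0,0,0]], dr=[[0,0,0],[0,0,0],[0,0,0],[0,0,0],[0,0,0],[0,0,0],[0,0,0],[0,0,0]])

```text
time_s: 6.18
tool_pos: [0.6144, 0.0797, 0.0209]
ee_rot: [-180.0, 0.0, 84.5]
ft_force: [-0.0, -0.0, 0.7]
width: 0.002
grip_force: 0.0
```

step_arm(travel=[[-0.008,0,0],[-0.008,0,0],[-0.008,0,0],[-0.008,0,0],[-0.008,0,0],[-0.008,0,0],[0,0,0],[0,0,0]], dr=[[0,0,0],[0,0,0],[0,0,0],[0,0,0],[0,0,0],[0,0,0],[0,0,0],[0,0,0]])

```text
time_s: 7.18
tool_pos: [0.6126, 0.0614, 0.0209]
ee_rot: [-180.0, -0.0, 84.5]
ft_force: [-0.1, 0.8, 0.7]
width: -0.003
grip_force: 0.0
```

Run:
```python
from tip import *
print(arm.get_obs()["ft_force"]); q,d=eyes.capture("top"); cv2.imwrite("pics/t3.png",q); wedge(q)
```

```text
[-0.07751027  0.8116391   0.69773436]
65 [[283.9846496582031, 202.12310791015625], [285.2154235839844, 192.27694702148438], [311.8000183105469, 195.60003662109375], [310.5692443847656, 205.44619750976562]]
[[0.5947, 0.0445, 0.006], [0.6294, 0.0408, 0.006], [0.619, -0.0525, 0.006], [0.5844, -0.0487, 0.006]]
286 200 202 [0.5988 0.0375]
290 193 202 [0.6113 0.0237]
294 194 203 [0.608  0.0097]
298 194 203 [ 0.6081 -0.0043]
302 195 204 [ 0.6048 -0.0184]
306 195 204 [ 0.605  -0.0324]
310 196 205 [ 0.6017 -0.0464]
```

step_arm(travel=[[-0.005,0,0],[-0.005,0,0],[-0.005,0,0],[-0.005,0,0],[-0.005,0,0],[0,0,0]], dr=[[0,0,0],[0,0,0],[0,0,0],[0,0,0],[0,0,0],[0,0,0]])

```text
time_s: 7.98
tool_pos: [0.6116, 0.0509, 0.0209]
ee_rot: [180.0, 0.0, 84.5]
ft_force: [0.8, -0.8, -0.9]
width: -0.0
grip_force: 0.0
```

step_arm(travel=[[-0.005,0,0],[-0.005,0,0],[0,0,0]], dr=[[0,0,0],[0,0,0],[0,0,0]])

```text
time_s: 8.35
tool_pos: [0.6112, 0.047, 0.0209]
ee_rot: [-180.0, 0.0, 84.5]
ft_force: [-0.4, -0.2, 0.7]
width: 0.004
grip_force: 0.0
```

step_arm(travel=[[-0.005,0,0],[0,0,0]], dr=[[0,0,0],[0,0,0]])

```text
time_s: 8.6
tool_pos: [0.611, 0.0451, 0.0209]
ee_rot: [180.0, 0.0, 84.5]
ft_force: [-0.3, -0.3, 0.0]
width: -0.0
grip_force: 0.0
```

step_arm(travel=[[-0.005,0,0],[0,0,0]], dr=[[0,0,0],[0,0,0]])

```text
time_s: 8.85
tool_pos: [0.6108, 0.043, 0.0209]
ee_rot: [-180.0, 0.0, 84.5]
ft_force: [-0.1, 0.1, -0.4]
width: 0.0
grip_force: 0.0
```

step_arm(travel=[[-0.005,0,0],[0,0,0]], dr=[[0,0,0],[0,0,0]])

```text
time_s: 9.1
tool_pos: [0.6106, 0.0411, 0.0209]
ee_rot: [-180.0, 0.0, 84.5]
ft_force: [0.3, -0.8, 0.1]
width: 0.001
grip_force: 0.0
```

step_arm(travel=[[-0.005,0,0],[0,0,0]], dr=[[0,0,0],[0,0,0]])

```text
time_s: 9.35
tool_pos: [0.6104, 0.0391, 0.0209]
ee_rot: [-180.0, 0.0, 84.5]
ft_force: [0.3, 0.1, -0.9]
width: 0.0
grip_force: 0.0
```

Run:
```python
from tip import *
F=[]
for i in range(4):
    q,d=eyes.capture("top"); F.append(arm.get_obs()["ft_force"])
print(np.round(F,2)); cv2.imwrite("pics/t4.png",q); wedge(q)
```

```text
[[-0.92 -0.29  0.47]
 [ 0.04 -0.11 -0.09]
 [-0.41 -0.04 -0.1 ]
 [-0.04 -0.24  0.75]]
52 [[291.0, 203.00001525878906], [292.0975341796875, 193.12196350097656], [311.743896484375, 195.3048858642578], [310.6463623046875, 205.1829376220703]]
[[0.592, 0.0199, 0.006], [0.6268, 0.0167, 0.006], [0.6201, -0.0523, 0.006], [0.5853, -0.0489, 0.006]]
294 199 203 [0.5992 0.0095]
298 194 203 [ 0.6081 -0.0043]
302 195 204 [ 0.6048 -0.0184]
306 196 204 [ 0.6033 -0.0324]
310 196 205 [ 0.6017 -0.0464]
```

step_arm(travel=[[-0.004,0,0],[0,0,0]], dr=[[0,0,0],[0,0,0]])

```text
time_s: 9.8
tool_pos: [0.6103, 0.0376, 0.0209]
ee_rot: [-180.0, 0.0, 84.5]
ft_force: [-0.3, 0.7, -0.6]
width: 0.002
grip_force: 0.0
```

step_arm(travel=[[-0.004,0,0],[0,0,0]], dr=[[0,0,0],[0,0,0]])

```text
time_s: 10.05
tool_pos: [0.6101, 0.036, 0.0209]
ee_rot: [-180.0, 0.0, 84.5]
ft_force: [-0.5, 0.3, 0.8]
width: -0.001
grip_force: 0.0
```

step_arm(travel=[[-0.004,0,0],[0,0,0]], dr=[[0,0,0],[0,0,0]])

```text
time_s: 10.3
tool_pos: [0.61, 0.0344, 0.0209]
ee_rot: [-180.0, 0.0, 84.5]
ft_force: [0.4, 0.5, -0.2]
width: -0.0
grip_force: 0.0
```

step_arm(travel=[[-0.004,0,0],[0,0,0]], dr=[[0,0,0],[0,0,0]])

```text
time_s: 10.55
tool_pos: [0.6098, 0.0328, 0.0209]
ee_rot: [-180.0, 0.0, 84.5]
ft_force: [-0.2, 0.1, -0.2]
width: -0.001
grip_force: 0.0
```

step_arm(travel=[[-0.004,0,0],[0,0,0]], dr=[[0,0,0],[0,0,0]])

```text
time_s: 10.8
tool_pos: [0.6096, 0.0312, 0.0209]
ee_rot: [-180.0, 0.0, 84.5]
ft_force: [1.3, -0.1, 0.2]
width: -0.001
grip_force: 0.0
```

step_arm(travel=[[-0.004,0,0],[0,0,0]], dr=[[0,0,0],[0,0,0]])

```text
time_s: 11.05
tool_pos: [0.6095, 0.0297, 0.0209]
ee_rot: [-180.0, 0.0, 84.5]
ft_force: [-0.2, -0.3, 0.2]
width: 0.004
grip_force: 0.0
```

step_arm(travel=[[-0.004,0,0],[0,0,0]], dr=[[0,0,0],[0,0,0]])

```text
time_s: 11.3
tool_pos: [0.6094, 0.0292, 0.0209]
ee_rot: [-180.0, -0.1, 84.5]
ft_force: [-0.5, 2.5, -1.1]
width: -0.002
grip_force: 1.1
```

step_arm(travel=[[-0.004,0,0],[0,0,0]], dr=[[0,0,0],[0,0,0]])

```text
time_s: 11.55
tool_pos: [0.6094, 0.0287, 0.0209]
ee_rot: [-180.0, -0.1, 84.6]
ft_force: [0.5, 5.0, 0.6]
width: 0.002
grip_force: 2.6
```

The push rose to 5 N with the butt nearly stopped, so the wedge is snug. I'll back off, rise and compare the chest with its pose before.

step_arm(travel=[[0.01,0,0],[0.03,0,0],[0.03,0,0],[0,0,-0.1],[0,0,-0.12],[0,0,-0.12],[0,0,-0.1],[0,0,0]], dr=[[0,0,0],[0,0,0],[0,0,0],[0,0,0],[0,0,0],[0,0,0],[0,0,0],[0,0,0]])

```text
time_s: 12.55
tool_pos: [0.6142, 0.055, 0.2009]
ee_rot: [179.5, -0.1, 84.5]
ft_force: [1.1, 0.3, -1.5]
width: 0.002
grip_force: 0.0
```

Run:
```python
from h import *
o=arm.get_obs();print(o["tool_pos"],o["ft_force"])
K,t,Rm=cam("top")
def lid(d):
    v,u=np.mgrid[170:280,290:410]; P=dep((K,t,Rm),np.c_[u.ravel(),v.ravel()],d); H=P[:,2].reshape(u.shape)
    mm=cv2.morphologyEx(((H>.1)&(H<.13)).astype(np.uint8),cv2.MORPH_CLOSE,np.ones((15,15)))
    q=cv2.minAreaRect(max(cv2.findContours(mm,0,1)[0],key=cv2.contourArea)); c=np.linalg.lstsq(np.c_[P[:,:2],np.ones(len(P))][(H.ravel()>.108)&(H.ravel()<.123)],P[:,2][(H.ravel()>.108)&(H.ravel()<.123)],rcond=None)[0]
    print(q, "tilt deg",np.degrees(c[:2]))
lid(np.load("top0.npy"))
q,d=eyes.capture("top"); cv2.imwrite("pics/t5.png",q); lid(d)
c=cam("wrist"); p,dw=eyes.capture("wrist"); cv2.imwrite("pics/w5.png",p)
a=cv2.imread("pics/top0.png")
pts=[(310,246),(316,197),(391,206),(385,252)]
for u,v in pts:   # shift of corner patches
    T=a[v-9:v+10,u-9:u+10]; r=cv2.matchTemplate(q[v-14:v+15,u-14:u+15],T,cv2.TM_CCOEFF_NORMED); print((u,v),cv2.minMaxLoc(r)[1::2],"0 shift=(5,5)")
cv2.imwrite("pics/v5.png",np.hstack([cv2.resize(q[160:270,260:400],(440,346)),cv2.resize(p,(346*640//400,346))[:,100:450]]))
```

```text
[0.61417768 0.05502609 0.20089971] [ 1.11113729  0.28932067 -1.52063985]
((59.04821014404297, 53.560081481933594), (80.31368255615234, 55.76204299926758), 6.254032611846924) tilt deg [ 0.21413023 -0.10172691]
((59.042274475097656, 53.614219665527344), (80.31368255615234, 55.653106689453125), 6.254032611846924) tilt deg [ 0.107222   -0.08059244]
(310, 246) (0.9987489581108093, (5, 5)) 0 shift=(5,5)
(316, 197) (0.737139880657196, (5, 5)) 0 shift=(5,5)
(391, 206) (0.8845155835151672, (5, 5)) 0 shift=(5,5)
(385, 252) (0.9586904644966125, (5, 5)) 0 shift=(5,5)
```

View pics/v5.png

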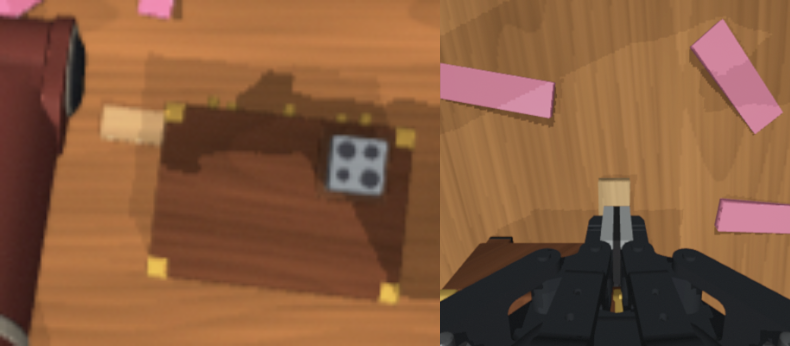

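The picture shows the wedge seated under the corner (crop 102–163, 125), the chest unshifted (corner shifts 0 px) and level within 0.2°. Now I'll go above the lid corner.

step_arm(travel=[[-0.1,-0.003,0],[-0.12,0,0],[-0.102,0,0],[0,0,0.07],[0,0,0.06],[0,0,0.02],[0,0,0],[0,0,0]], dr=[[0,0,0],[0,0,0],[0,0,0],[0,0,0],[0,0,0],[0,0,0],[0,0,0],[0,0,0]])

```text
time_s: 13.65
tool_pos: [0.5989, -0.0735, 0.1375]
ee_rot: [179.9, 0.0, 84.5]
ft_force: [0.2, 0.0, 0.6]
width: 0.0
grip_force: 0.0
```

step_arm(travel=[[0,0,0.01],[0,0,0.008],[0,0,0.005],[0,0,0]], dr=[[0,0,0],[0,0,0],[0,0,0],[0,0,0]])

```text
time_s: 14.15
tool_pos: [0.5985, -0.0735, 0.1291]
ee_rot: [180.0, -0.0, 84.5]
ft_force: [-2.4, 0.2, 7.2]
width: 0.001
grip_force: 3.6
```

step_arm(travel=[[0,0.002,0.003],[0,0,0],[0,0,0]], dr=[[0,0,0],[0,0,0],[0,0,0]])

```text
time_s: 14.52
tool_pos: [0.5987, -0.0734, 0.129]
ee_rot: [-180.0, -0.1, 84.5]
ft_force: [-5.2, 0.6, 13.2]
width: 0.002
grip_force: 6.7
```

step_arm(travel=[[0,-0.004,0],[0,0,0],[0,0,0],[0,0,0]], dr=[[0,0,0],[0,0,0],[0,0,0],[0,0,0]])

```text
time_s: 15.02
tool_pos: [0.5985, -0.0734, 0.129]
ee_rot: [179.8, -0.0, 84.5]
ft_force: [-2.2, 1.7, 10.9]
width: 0.002
grip_force: 5.6
```

step_arm(travel=[[0,0,0],[0,0,0],[0,0,0],[0,0,0]], dr=[[0,0,0],[0,0,0],[0,0,0],[0,0,0]])

```text
time_s: 15.52
tool_pos: [0.5985, -0.0734, 0.129]
ee_rot: [179.8, -0.0, 84.5]
ft_force: [-2.4, 0.9, 11.1]
width: -0.004
grip_force: 5.6
```

The lid held 11–13 N for over a second and sank only 0.1 mm, so it stands solid. I'll lift away and check.

step_arm(travel=[[0,0,-0.02],[0,0,-0.08],[0,0,-0.1],[0,0,-0.1],[0.12,0,0],[0.12,0,0],[0.12,0,0],[0,0,0]], dr=[[0,0,0],[0,0,0],[0,0,0],[0,0,0],[0,0,0],[0,0,0],[0,0,0],[0,0,0]])

```text
time_s: 16.52
tool_pos: [0.611, 0.0769, 0.2457]
ee_rot: [-179.9, -0.2, 85.1]
ft_force: [0.6, 0.4, -0.1]
width: -0.004
grip_force: 0.0
```

step_arm(travel=[[0.12,0,0],[0.12,0,0],[0,0,0],[0,0,0]], dr=[[0,0,0],[0,0,0],[0,0,0],[0,0,0]])

```text
time_s: 17.02
tool_pos: [0.6206, 0.1637, 0.2463]
ee_rot: [-180.0, 0.1, 84.4]
ft_force: [-0.0, -0.7, 1.1]
width: 0.002
grip_force: 0.0
```

Run:
```python
from h import *
print(arm.get_obs()["tool_pos"]); a=cv2.imread("pics/top0.png"); a5=cv2.imread("pics/t5.png")
q,d=eyes.capture("top"); s,_=eyes.capture("side"); C=cam("top")
for D in(np.load("top0.npy"),d):
    r=[]
    for u,v in[(318,205),(316,240),(380,248),(387,214)]: 
        g=np.mgrid[v-3:v+4,u-3:u+4].reshape(2,-1)[::-1].T; r.append(np.median(dep(C,g,D)[:,2]))
    print("corner z",np.round(r,4))
for u,v in[(310,246),(316,197),(391,206),(385,252)]:
    T=a[v-9:v+10,u-9:u+10]; r=cv2.matchTemplate(q[v-14:v+15,u-14:u+15],T,5); print(cv2.minMaxLoc(r)[1::2])
cv2.imwrite("pics/v6.png",np.hstack([cv2.resize(q[140:270,240:400],(400,325)),cv2.resize(s[150:280,220:380],(400,325))]))
```

```text
[0.62057381 0.16367401 0.24629556]
corner z [0.1162 0.1167 0.1167 0.1157]
corner z [0.1161 0.1156 0.1164 0.1164]
(0.99886155128479, (5, 5))
(0.7762935757637024, (5, 5))
(0.9075173139572144, (5, 5))
(0.8432830572128296, (5, 5))
```

View pics/v6.png

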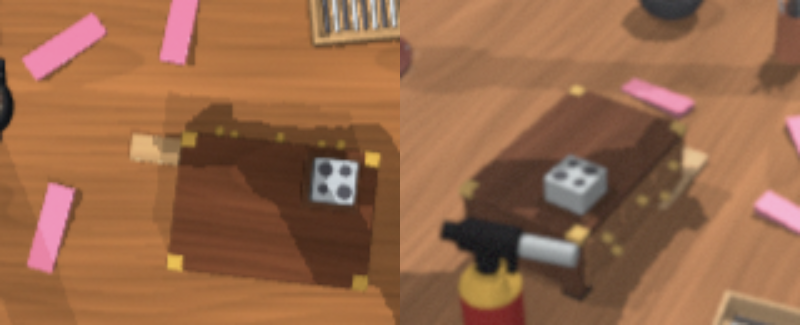

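The final view shows the wedge under the far-left corner (left half, 155,148). The chest is level and unmoved, the pink look-alikes are untouched and the hand is clear. I'll hand it in.

```bash
python3 -c "
from cell import arm
print(arm.hand_in())"
```

```text
the job is handed in; nothing more can be done
None
```

The wedge is snug under the short foot (push rose to 5 N), the lid corner held a press of 11–13 N for over a second with about 0.1 mm of give, the chest has not visibly moved and is level to within what the cameras can measure, the hand is clear, and the job is handed in; the result of the judging was not shown.

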